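Hang a slotted bracket on the sloping board's pin

TASK

Pick up the bracket with the slot that opens through its side edge (not the one with the closed hole) and hang it on the free headed pin of the sloping plywood board: bring it beside the pin, slide it sideways so that the slot passes over the pin behind its head, then let it down until the pin sits right up in the end of the slot's notch. Leave it hanging straight and flat against the board, let go, and leave the loose things on the bench where they are.

Things in the scene. Friction and masses are not known exactly. Their poses are not given: they have to be found in the camera images.
- bracket: Loose plain aluminium bracket, a flat plate 130 x 70 x 6 mm with an upright rib, about 0.17 kg, lying flat on the bench, rib up. Origin on the plate's underside; x along its length (plate from x -62 to +68 mm) towards the slotted end, y across (-35 to +35 mm), z out of the rib's side. Once hung, its x points up the slope. Its L-shaped slot goes right through: see bracket_slot and bracket_notch
- bracket_rib (a point): Middle of the top edge of the slotted bracket's rib (bracket x -12, y 0, z 36 mm). The rib, for gripping, is 40 mm long (x -32 to +8 mm), 10 mm thick (y -5 to +5 mm) and stands 30 mm above the plate (z 6 to 36 mm)
- bracket_slot (a point): Middle of the slot's mouth in the bracket's +y edge (bracket x 36, y 35, z 3 mm). From here the straight channel, 16 mm wide (x 28 to 44 mm), runs in as far as y = -8 mm
- bracket_notch (a point): Seat of the pin's axis in the notch (bracket x 52, y 0, z 3 mm). The notch is 16 mm wide (y -8 to +8 mm) and leads from the channel's inner end towards the bracket's +x end; it ends at x = 56 mm. So a pin of 8 mm in the channel's middle (x 36) reaches its seat when the bracket is let down 16 mm
- holed_bracket: The other bracket, loose: the same plate, rib and material, but with a closed 16 x 16 mm hole (centre at x +44 mm) in place of the slot. Same frame. It lies flat on the bench on the other side of the sloping board; which side is which changes. Leave it alone
- board: Fixed sloping plywood board, 240 mm wide, 250 mm up the slope, rising away from the robot at 30 degrees. Origin: middle of its face's lower edge, 22 mm above the bench; x up the slope, y left along it (seen from the robot), z square out of the face (up and towards the robot). Ledge 10 mm high, 8 mm wide along the lower edge. At x 215, y -95 mm a second pin holds a black gear, 44 mm across, fixed
- pin (a point): The free headed steel pin, on its axis, 3 mm out from the board's face (board x 185, y +30, z 3 mm). It stands square to the face: an 8 mm diameter shank with 14 mm between the face and the underside of its head, then a round head 24 mm in diameter and 4 mm thick, which does not go through the slot
- glue: loose white glue bottle, 30 mm diameter, 85 mm tall, origin in the centre of its underside
- tape: loose roll of cream masking tape lying flat, 90 mm diameter, 25 mm high, origin in the centre of its underside
- screwdriver: loose red-handled screwdriver, 150 mm long, lying crosswise on the bench just in front of the board, on the robot's side, to the left
- pliers: loose pliers with yellow handles, about 160 mm long, 16 mm high, lying crosswise just in front of the board, on the robot's side, to the right
- spray: loose blue spray can, 66 mm diameter, 190 mm tall, at the left of the bench
Not all that is in view belongs to the job. What is shaped like the bracket but orange or purple is not meant.

How it is judged (in metres and radians):
At the end, for the whole second after the job is handed in: The slotted bracket hangs at rest on the free pin: the pin's axis is in the notch within 5 mm of its seat at the notch's end, the plate is between the board and the pin's head, flat to the board within about 7 degrees, and its length points up the slope within 15 degrees (x of pin in the frame of bracket between 0.047 and 0.057 m and y of pin in the frame of bracket between -0.009 and 0.009 m and z of pin in the frame of bracket between -0.006 and 0.009 m and angle between the z axis of bracket and the z axis of board, either way round below 0.12 rad and angle between the x axis of bracket and the x axis of board, either way round below 0.26 rad and linear speed of bracket below 0.02 m/s); the robot touches nothing.
It fails at once if the bracket with the closed hole is shifted by more than 30 mm (distance of holed_bracket from where it was at the start of the episode above 0.03 m).
It fails at once if a loose thing on the bench is shifted by more than 30 mm (distance of any of glue, tape, screwdriver, pliers, spray from where it was at the start of the episode above 0.03 m).
It also fails if it takes over 42 s, if anything falls off the work surface, if the arm or the gripper's body presses on something with over 40 N, if the wrist force passes 120 N, or if a joint passes its speed limit or range.

ROBOT

A 7-joint arm with a two-finger parallel gripper is mounted at the origin on the work surface. World frame = base frame: x ahead of the robot, y to its left, z up, the work surface at z = 0. Lengths are in mm, angles in rad, forces in N, time in s.
With the tool pointing down it reaches from about 400 to 875 mm from the base axis. Payload 6.5 kg.
Tool frame: the origin (TCP) lies at the very end of the fingers, on their centre line; the grasp point (between the pads) lies 19 mm behind it; z points along the fingers, y is the line along which they close (so a half turn about z gives the same grasp; the last joint's range is limited). The gripper opens to 85 mm and grips with 20 to 120 N. Pads are 22 mm wide; open, the fingers measure 114 mm over their backs; the gripper's body (76 mm by 85 mm) begins 54 mm behind the grasp point. The pads swing forward as they close: fully open they stand 13 mm farther back than shut.
Start: joints at [-1.195, 0.536, -0.004, 1.538, 0.003, 1.067, -0.071], TCP at [277.914, 587.583, 200.59] pointing down, gripper open.
Joint ranges: [-2.7, 2.7], [-0.37, 2.16], [-1.27, 1.26], [0.24, 2.4], [-1.31, 4.45], [0.19, 1.91], [-2.76, 2.76]. Speed limits (rad/s): [2.39, 2.39, 3.14, 3.14, 3.14, 3.14, 3.14].

INTERFACE

Orientations are given as a unit quaternion [w, x, y, z].
In Python, from plant import * gives the robot as it stands. The module is installed in compiled form; this text tells all that it offers.
- The arm moves only by the tool step_arm, never from a script. Its argument "series" is a list that holds one entry, the list of rows, each a list of 4 numbers: the shift along the tool's x, y, z scaled (see below), then the turn about the tool's z scaled (see below). In form: [[[dx, dy, dz, spin], ...]]. A call has 1 to 12 rows; each row is the pose to reach, as a shift and turn from the pose commanded when the call began, along the tool's axes at that moment; what a row does not reach only later rows make up. The controller multiplies each number of a shift by 500 mm and each number of a turn by 90 degrees. A row lasts 1/12 s, in which the tool goes at most 41.7 mm and 7.16 degrees, less where a joint would pass 70% of its speed; a pose out of reach is approached as far as the arm can. A call with a number of a shift or a turn outside -1 to 1 is refused whole. A call with a gripper value outside its range is refused whole. "fingers" is the closure, from -1 (fully open) to 1 (shut), set as the call begins (left out, the last holds). The fingers move at their own pace and stop on an object; the grip force is fixed at half the most. Time passes only in rows, so rows that repeat a pose let the fingers close. It gives the time, the measured TCP pose, the force, the opening and the grip force at its end, in the units of the state.
- state(): the state, without advancing time (a new reading comes with each control period).
- read_camera(name): name is "scene" or "top"; returns a dict with "color" (400x640x3 uint8, red, green, blue), "range_z" (400x640 float32, mm along the optical axis (not along the pixel's ray), 0 where there is no reading), "camera_matrix" (3x3 intrinsics, pixels), "k1" (the pictures are not rectified: a ray, as slopes to the right and down, at radius r is drawn at 1 + k1 r^2 times it, then the intrinsics apply), "camera_from_world" (4x4, takes a point from world to camera coordinates). Camera axes: x right, y down, z forward; pixel columns grow to the right and rows downward; lengths in mm; the calibration is good to about 2 mm. A picture is of the moment at which its call begins.
- close_job(): hands the job in; it is judged then, once.
The state is a dict: "clock": time; "joint_positions": joint angles; "qvel": joint speeds; "joint_efforts": joint torques, N m; "ee_pos": TCP position; "tcp_rot": TCP orientation; "ft_force": force on the tool from outside, world axes, zero at the start; "ft_torque": the same for the moment, N m; "opening": opening from 0.0 (shut) to 1.0 (fully open); "grip_force": force on a finger pad.
Only numpy, scipy, OpenCV 4.12 (cv2) and the standard library are available. Lean on these libraries where they do the work, as an engineer would, in place of code of your own. Each camera call takes 0.05 s, during which the arm holds its last target. There are 200 camera calls.

## Working session

There is one attempt and no reset: what is moved stays moved. The work goes in short steps, Python scripts to look and compute and a tool call to move; the robot and the scene stay as the last step left them, time stands still between calls to the robot, and variables do not carry over. Pictures are saved under pics/ and viewed, at most 10 in all, crops included, and the job is handed in when it is done.

Besides the shell and the picture viewer there is one more tool, called after "Emit:" as a command line: name --argument value ..., lists and objects as JSON in quotes. step_arm: Moves the arm, as the interface text tells. Shifts and turns lie within -1 to 1; 1 stands for 500 mm of shift or 90 degrees of turn. Its arguments: {"type":"object","properties":{"series":{"type":"array"},"fingers":{"type":"number"}},"required":["series"]}

```bash
mkdir -p pics; cat > h.py <<'E'
from plant import *
import numpy as np, cv2
def cam(n):
    c=read_camera(n); return c
def ray(c,u,v):
    K=c["camera_matrix"]; d=np.array([(u-K[0,2])/K[0,0],(v-K[1,2])/K[1,1]]); s=d.copy()
    for _ in range(20): s=d/(1+c["k1"]*(s@s))
    T=c["camera_from_world"]; R=T[:3,:3]; o=-R.T@T[:3,3]
    return o,R.T@np.array([s[0],s[1],1.])
def onz(c,u,v,z):
    o,d=ray(c,u,v); return o+d*(z-o[2])/d[2]
def dep(c,u,v):
    o,d=ray(c,u,v); return o+d*c["range_z"][int(round(v)),int(round(u))]
def proj(c,p):
    T=c["camera_from_world"]; q=T[:3,:3]@p+T[:3,3]; s=q[:2]/q[2]; s=s*(1+c["k1"]*(s@s)); K=c["camera_matrix"]
    return np.array([K[0,0]*s[0]+K[0,2],K[1,1]*s[1]+K[1,2]])
def save(c,f,box=None,k=1):
    im=c["color"][:,:,::-1]
    if box: im=im[box[1]:box[3],box[0]:box[2]]
    cv2.imwrite("pics/"+f,cv2.resize(im,None,fx=k,fy=k,interpolation=cv2.INTER_CUBIC))
E
python3 - <<'E'
from h import *
np.set_printoptions(precision=2,suppress=True)
for n in("top","scene"):
    c=cam(n); save(c,n+"0.png"); print(n,c["camera_matrix"],c["k1"],c["camera_from_world"])
print(state())
E
```

```text
top [[385.44   0.   325.24]
 [  0.   385.44 198.31]
 [  0.     0.     1.  ]] 0.020965595540458876 [[  -0.01   -1.     -0.01   85.06]
 [  -0.98    0.01   -0.19  505.15]
 [   0.19    0.01   -0.98 1267.93]
 [   0.      0.      0.      1.  ]]
scene [[398.5    0.   322.21]
 [  0.   398.5  205.48]
 [  0.     0.     1.  ]] -0.024761465806196866 [[  -0.73    0.68    0.01  327.27]
 [   0.37    0.4    -0.84 -126.01]
 [  -0.58   -0.61   -0.54 1482.71]
 [   0.      0.      0.      1.  ]]
{'clock': 0.1, 'joint_positions': array([-1.2 ,  0.54, -0.  ,  1.54,  0.  ,  1.07, -0.07]), 'qvel': array([-0., -0., -0., -0.,  0.,  0.,  0.]), 'joint_efforts': array([  0.  , -58.46,   1.05, -25.98,   0.01,   0.  ,  -0.  ]), 'ee_pos': array([277.65, 587.04, 199.79]), 'tcp_rot': array([-0.  ,  0.22,  0.98, -0.  ]), 'ft_force': array([ 0.9 ,  0.67, -0.43]), 'ft_torque': array([-0.07, -0.02, -0.02]), 'grip_force': 0.0, 'opening': 0.9975807008444384}
```

View pics/top0.png

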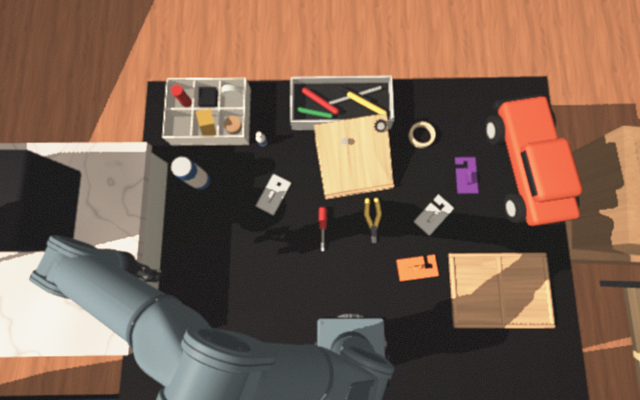

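View pics/scene0.png

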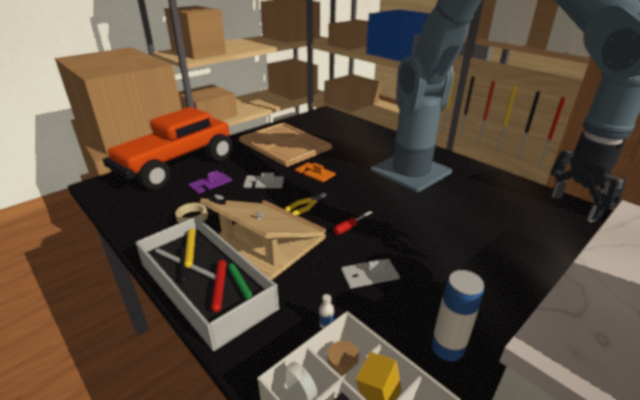

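Two grey candidates appear in the top view, at (273,194) and (434,214). The left one seems to have a closed square hole and the right one a channel to its edge. The orange (417,267) and purple (466,175) ones are decoys. I'll confirm with an enlarged crop of both.

```bash
python3 - <<'E'
from h import *
c=cam("top"); im=c["color"][:,:,::-1]
a=im[170:220,250:300]; b=im[185:240,405:460]; d=im[105:205,310:410]
f=lambda x:cv2.resize(x,(390,390),interpolation=cv2.INTER_CUBIC)
cv2.imwrite("pics/crop1.png",np.hstack([f(b),f(d)]))
cv2.imwrite("pics/crop2.png",f(a))
# bracket contour
hsv=cv2.cvtColor(c["color"],cv2.COLOR_RGB2HSV)
for box in((405,185,460,240),(250,170,300,220)):
    x0,y0,x1,y1=box; s=hsv[y0:y1,x0:x1]; m=((s[...,2]>75)&(s[...,1]<70)).astype(np.uint8)
    cs,_=cv2.findContours(m,cv2.RETR_EXTERNAL,cv2.CHAIN_APPROX_NONE); k=max(cs,key=cv2.contourArea)
    pts=np.array([onz(c,u+x0,v+y0,6.)[:2] for u,v in k[:,0]],np.float32)
    r=cv2.minAreaRect(pts); print(r,cv2.boxPoints(r).tolist())
    print([proj(c,np.array([*p,6.])).round(1).tolist() for p in cv2.boxPoints(r)])
# board plane from depth
x0,y0,x1,y1=310,105,410,205
s=hsv[y0:y1,x0:x1]; m=((s[...,2]>120)&(s[...,1]>50)&(s[...,0]>10)&(s[...,0]<28)).astype(np.uint8)
m=cv2.morphologyEx(m,cv2.MORPH_OPEN,np.ones((3,3)))
cs,_=cv2.findContours(m,cv2.RETR_EXTERNAL,cv2.CHAIN_APPROX_NONE); k=max(cs,key=cv2.contourArea)
r=cv2.minAreaRect(k);print((cv2.boxPoints(r)+[x0,y0]).tolist())
M=np.zeros_like(m); cv2.drawContours(M,[k],-1,1,-1); M=cv2.erode(M,np.ones((13,13)))
P=np.array([dep(c,u+x0,v+y0) for v,u in np.argwhere(M)]); 
for _ in range(3):
    q=P.mean(0); n=np.linalg.svd(P-q,full_matrices=False)[2][2]; n*=np.sign(n[2]); e=(P-q)@n; print(q,n,e.std(),len(P)); P=P[abs(e)<2*e.std()+1]
E
```

```text
((454.39239501953125, -296.0530700683594), (77.60939025878906, 136.67453002929688), 46.067020416259766) [[378.255859375, -276.5848388671875], [476.6822509765625, -371.411865234375], [530.5289306640625, -315.52130126953125], [432.1025390625, -220.69427490234375]]
[[429.3, 236.1], [454.9, 207.7], [437.8, 192.7], [412.2, 220.7]]
((533.1519775390625, 266.4893798828125), (79.52175903320312, 135.56048583984375), 62.496253967285156) [[454.6703796386719, 262.52362060546875], [574.909912109375, 199.92088317871094], [611.633544921875, 270.45513916015625], [491.39404296875, 333.057861328125]]
[[273.7, 215.5], [291.8, 181.9], [272.3, 172.1], [253.9, 205.3]]
[[311.99787521362305, 123.55848693847656], [386.10377502441406, 111.4947280883789], [398.4257049560547, 187.1865005493164], [324.3198013305664, 199.25025939941406]]
[639.40246497 -14.71274118  88.6183566 ] [ 0.61117784 -0.76498446  0.20312662] 53.859282319682606 3471
[640.80607748 -15.78496559  89.42509087] [ 0.65965033 -0.72180764  0.20941629] 51.73186542701437 3402
[641.6967435  -16.51998272  89.94586109] [ 0.67955804 -0.70150575  0.21468711] 50.399275089665245 3352
```

View pics/crop1.png

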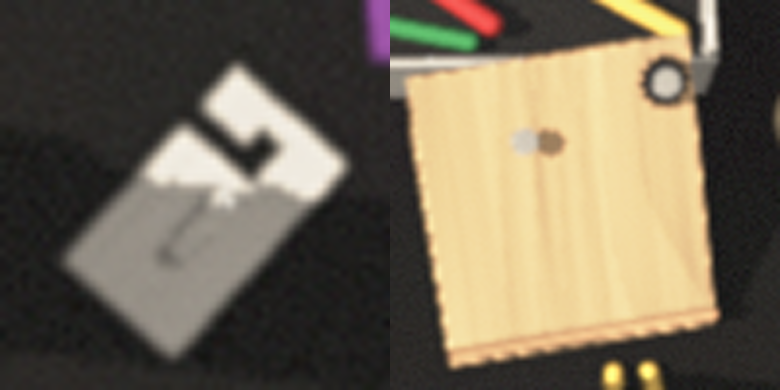

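View pics/crop2.png

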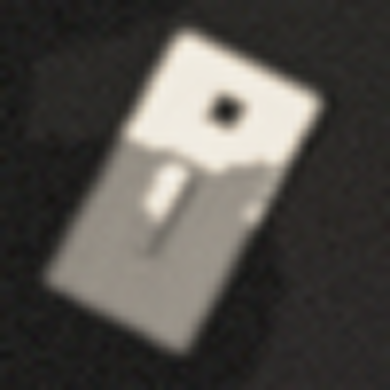

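The crops confirm it. The right bracket at (434,214) has the L-slot opening through its upper-left edge, and the left one at (273,194) has the closed hole. The pin head is at about (344.6,141.4). The tool can only spin about its own vertical axis, so I'll hold the rib and press the plate flat on the board so that it pivots 30° in the grip.

```bash
cat > fit.py <<'E'
from h import *
from scipy.optimize import least_squares
from scipy.spatial.transform import Rotation as Ro
def board(p):
    x,y,w=p; R=Ro.from_euler("ZY",[w,-np.pi/6]).as_matrix(); return R,np.array([x,y,22.])
E
python3 - <<'E'
from fit import *
np.set_printoptions(precision=2,suppress=True)
c=cam("top"); s=cam("scene")
def blob(c,box,t=45,v=110):
    x0,y0,x1,y1=box; h=cv2.cvtColor(c["color"][y0:y1,x0:x1],cv2.COLOR_RGB2HSV)
    m=((h[...,1]<t)&(h[...,2]>v)).astype(np.uint8); n,l,st,ce=cv2.connectedComponentsWithStats(m); i=1+np.argmax(st[1:,4]); return ce[i]+[x0,y0],st[i,4]
pt=blob(c,(336,132,353,150),70); ps=blob(s,(245,206,272,226),70); print(pt,ps)
save(s,"sc1.png",(190,180,340,280),4)
o1,d1=ray(c,*pt[0]);o2,d2=ray(s,*ps[0])
A=np.stack([d1,-d2],1); q=np.linalg.lstsq(A,o2-o1,rcond=None)[0]; a,b=o1+q[0]*d1,o2+q[1]*d2; print("pin head tri",a,b)
obs=[((250,120,0),(313.9,124.2)),((250,-120,0),(387,114)),((185,30,18),pt[0]),((-4,120,10),(325,196)),((-4,-120,10),(394.1,186.5))]
f=lambda p:np.concatenate([proj(c,board(p)[0]@np.array(b,float)+board(p)[1])-np.array(u) for b,u in obs])
r=least_squares(f,[550,0,0.1],loss="soft_l1"); print(r.x,f(r.x).reshape(-1,2))
R,t=board(r.x); print("pin",R@[185,30,3.]+t,"head",R@[185,30,18.]+t,"scene proj head",proj(s,R@[185,30,18.]+t)); np.save("b.npy",r.x)
st=state(); print(Ro.from_quat(np.roll(st["tcp_rot"],-1)).as_matrix())
E
```

```text
(array([344.05, 140.84]), np.int32(43)) (array([259.16, 215.14]), np.int32(37))
pin head tri [683.41  16.55 127.42] [683.6   16.36 127.49]
[538.6  -36.26   0.14] [[ 0.49 -0.23]
 [-0.46 -0.82]
 [ 0.43 -0.43]
 [ 0.17  1.44]
 [-0.79  0.56]]
pin [691.34  16.28 117.1 ] head [683.92  15.2  130.09] scene proj head [258.71 214.15]
[[-0.9   0.43 -0.  ]
 [ 0.43  0.9  -0.  ]
 [-0.   -0.   -1.  ]]
```

View pics/sc1.png

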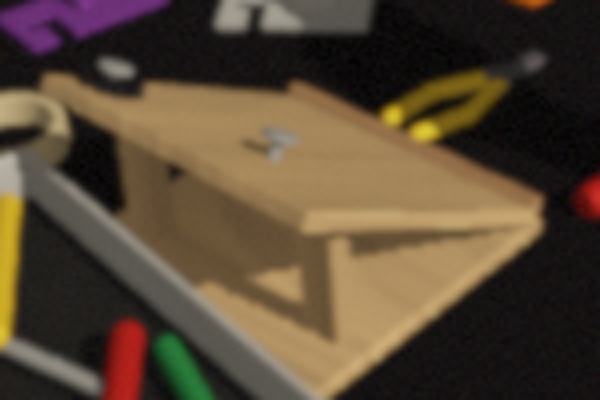

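The board fit is consistent: yaw 0.14 rad, and the pin head agrees in both views to about 1 px. The second crop shows the pin at about (259,215) in the scene view, clear of the gear. Next I'll move towards the bracket.

```bash
cat >> fit.py <<'E'
np.set_printoptions(precision=4,suppress=True)
def row(p,yaw=None,cur=None):
    """numbers of a row taking the tool to world p with tool y at yaw (deg)"""
    st=state(); T=Ro.from_quat(np.roll(st["tcp_rot"],-1)).as_matrix(); cur=st["ee_pos"] if cur is None else np.array(cur)
    y=np.degrees(np.arctan2(T[1,1],T[0,1])); sp=0 if yaw is None else -((yaw-y+180)%360-180)/90
    return np.append(T.T@(np.array(p,float)-cur)/500,sp),y
def tcp_board(bx,by,bz,off=(0,0)):
    R,t=board(np.load("b.npy")); return R@[bx,by,bz]+t
E
python3 - <<'E'
from fit import *
print(row([480,150,260],46,[277.9,587.6,200.6]))
E
```

```text
(array([-0.7396, -0.6185, -0.1182,  0.2077]), np.float64(64.68884798358755))
```

Emit:
step_arm --series '[[[-0.74,-0.62,-0.12,0.21],[-0.74,-0.62,-0.12,0.21],[-0.74,-0.62,-0.12,0.21],[-0.74,-0.62,-0.12,0.21],[-0.74,-0.62,-0.12,0.21],[-0.74,-0.62,-0.12,0.21],[-0.74,-0.62,-0.12,0.21],[-0.74,-0.62,-0.12,0.21],[-0.74,-0.62,-0.12,0.21],[-0.74,-0.62,-0.12,0.21],[-0.74,-0.62,-0.12,0.21],[-0.74,-0.62,-0.12,0.21]]]' --fingers -1

```text
clock: 1.25
ee_pos: [481.3, 144.8, 261.4]
tcp_rot: [0.001, 0.378, 0.926, -0.0]
ft_force: [0.1, 0.8, 0.2]
opening: 1.001
grip_force: 0.0
```

```bash
python3 - <<'E'
from fit import *
s=state();print(s["clock"],s["ee_pos"],s["ft_force"]); print(row([443.6,-285.6,120],46.1))
E
```

```text
1.25 [481.2896 144.8191 261.3967] [0.1452 0.8208 0.2296]
(array([-0.5484, -0.6676,  0.2833, -0.0059]), np.float64(45.56869306033363))
```

Emit:
step_arm --series '[[[-0.55,-0.67,0.28,-0.006],[-0.55,-0.67,0.28,-0.006],[-0.55,-0.67,0.28,-0.006],[-0.55,-0.67,0.28,-0.006],[-0.55,-0.67,0.28,-0.006],[-0.55,-0.67,0.28,-0.006],[-0.55,-0.67,0.28,-0.006],[-0.55,-0.67,0.28,-0.006],[-0.55,-0.67,0.28,-0.006],[-0.55,-0.67,0.28,-0.006],[-0.55,-0.67,0.28,-0.006],[-0.55,-0.67,0.28,-0.006]]]'

```text
clock: 2.25
ee_pos: [439.8, -291.0, 119.3]
tcp_rot: [-0.0, 0.377, 0.926, -0.003]
ft_force: [-0.7, 0.2, 0.4]
opening: 1.0
grip_force: 0.0
```

```bash
python3 - <<'E'
from fit import *
s=state();print(s["clock"],s["ee_pos"],s["ft_force"]); print(row([443.6,-285.6,13],46.1))
s=cam("scene"); save(s,"sc2.png",(200,90,360,210),5)
E
```

```text
2.25 [ 439.803  -290.9715  119.2706] [-0.7417  0.2395  0.3507]
(array([ 0.0023,  0.014 ,  0.2125, -0.0038]), np.float64(45.76175648558681))
```

View pics/sc2.png

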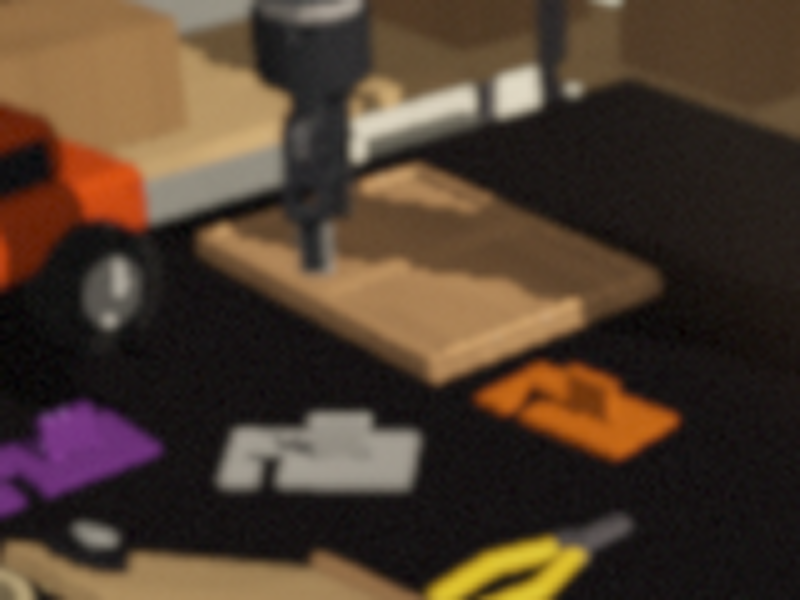

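The tool is directly over the slotted bracket; its rib is at crop (340,425) in the scene view. Descending.

Emit:
step_arm --series '[[[0.002,0.014,0.06,-0.004],[0.002,0.014,0.11,-0.004],[0.002,0.014,0.14,-0.004],[0.002,0.014,0.15,-0.004],[0.002,0.014,0.15,-0.004]]]'

```text
clock: 2.72
ee_pos: [447.1, -275.6, 44.8]
tcp_rot: [-0.001, 0.369, 0.93, 0.0]
ft_force: [-0.6, -0.2, -0.4]
opening: 0.998
grip_force: 0.0
```

```bash
python3 - <<'E'
from fit import *
s=state();print(s["clock"],s["ee_pos"],s["ft_force"]); print(row([443.6,-285.6,13],46.1))
E
```

```text
2.7167 [ 447.0626 -275.6376   44.8186] [-0.6253 -0.1873 -0.3699]
(array([-0.0088, -0.0192,  0.0636,  0.0072]), np.float64(46.75105464461942))
```

Emit:
step_arm --series '[[[-0.009,-0.019,0.02,0.007],[-0.009,-0.019,0.045,0.007],[-0.009,-0.019,0.063,0.007],[-0.009,-0.019,0.063,0.007],[-0.009,-0.019,0.063,0.007]]]'

```text
clock: 3.13
ee_pos: [444.2, -286.2, 13.9]
tcp_rot: [-0.0, 0.374, 0.928, 0.0]
ft_force: [-0.2, 0.4, 0.4]
opening: 1.003
grip_force: 0.0
```

Emit:
step_arm --series '[[[0,0,0,0],[0,0,0,0],[0,0,0,0],[0,0,0,0],[0,0,0,0],[0,0,0,0],[0,0,0,0],[0,0,0,0],[0,0,0,0],[0,0,0,0]]]' --fingers 1

```text
clock: 3.97
ee_pos: [444.2, -287.0, 14.1]
tcp_rot: [-0.0, 0.374, 0.927, 0.0]
ft_force: [0.9, -0.5, 0.0]
opening: -0.002
grip_force: 0.0
```

```bash
python3 - <<'E'
from fit import *
s=state();print(s["clock"],s["ee_pos"],s["ft_force"],s["opening"],s["grip_force"]); print(row([*s["ee_pos"][:2],230],98))
print(Ro.from_quat(np.roll(s["tcp_rot"],-1)).as_matrix())
E
```

```text
3.9667 [ 444.2377 -286.9859   14.0834] [ 0.8872 -0.5073  0.0266] -0.0017024711531989404 0.0
(array([ 0.    , -0.    , -0.4318, -0.5772]), np.float64(46.05520250727679))
[[-0.72   0.694 -0.   ]
 [ 0.694  0.72   0.   ]
 [ 0.    -0.    -1.   ]]
```

The fingers shut on nothing, so I missed the rib. Looking from both cameras.

```bash
python3 - <<'E'
from fit import *
c=cam("top");s=cam("scene"); f=lambda x:cv2.resize(x[:,:,::-1],(400,400),interpolation=cv2.INTER_CUBIC)
cv2.imwrite("pics/m1.png",np.hstack([f(c["color"][180:250,400:470]),f(s["color"][140:210,230:300])]))
p=state()["ee_pos"]; print(proj(c,p),proj(s,p))
E
```

```text
[431.7583 216.7429] [267.0585 179.6795]
```

View pics/m1.png

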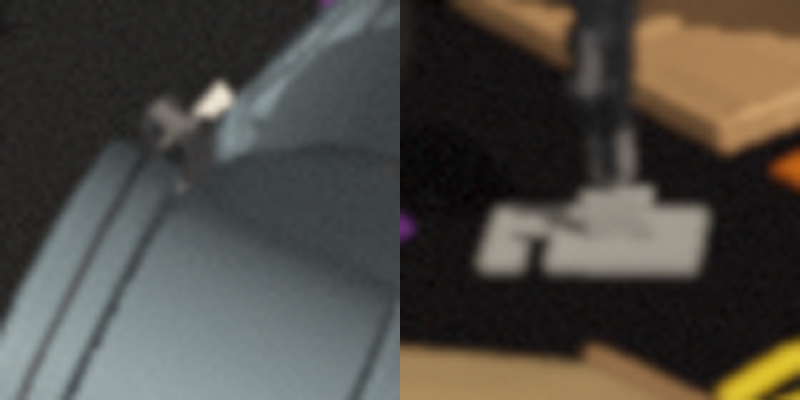

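```bash
python3 - <<'E'
from fit import *
s=cam("scene"); p=state()["ee_pos"]
xd=np.array([.72,-.694]);yd=np.array([.694,.72])
for n,u,v,z in(("ribTL",262,172.9,36),("ribTR",275,172.4,36),("frontL",243.5,188.2,0),("frontR",282.5,188.2,0),("backR",284.5,176.2,6),("backL",247,176.2,6)):
    q=onz(s,u,v,z)[:2]-p[:2]; print(n,onz(s,u,v,z)[:2],"rel tcp along bracket x,y",q@xd,q@yd)
# rib face: does TCP-height ray etc.
h=cv2.cvtColor(s["color"],cv2.COLOR_RGB2HSV)[160:200,235:295]; m=((h[...,2]>95)&(h[...,1]<70)).astype(np.uint8)
k=max(cv2.findContours(m,0,1)[0],key=cv2.contourArea)[:,0]+[235,160]; q=np.array([onz(s,*a,3.)[:2]-p[:2] for a in k.astype(float)]); print((q@xd).min(),(q@xd).max(),(q@yd).min(),(q@yd).max())
E
```

```text
ribTL [ 450.6701 -305.3136] rel tcp along bracket x,y 17.352798042900325 -8.715636763999157
ribTR [ 414.8968 -277.7574] rel tcp along bracket x,y -27.5279783484855 -13.701856096042466
frontL [ 525.6253 -314.0839] rel tcp along bracket x,y 77.40708164238737 36.98865655169591
frontR [ 426.358  -223.6916] rel tcp along bracket x,y -56.79758760139674 33.179577911313956
backR [ 374.3958 -277.4963] rel tcp along bracket x,y -56.86990260860182 -41.62157525738362
backL [ 474.0274 -368.1186] rel tcp along bracket x,y 77.75672815530314 -37.72530217842121
-53.547341636385454 81.54304868983402 -141.50518806204914 33.79888490727098
```

```bash
python3 - <<'E'
from fit import *
s=cam("scene"); xd=np.array([.72,-.694]);yd=np.array([.694,.72]); p=state()["ee_pos"]
print(state()["opening"],state()["grip_force"],p)
q=np.array([439.8,-291,119.3]); print("open tip expected front/back", proj(s,q+[*(yd*45),13]),proj(s,q+[*(-yd*45),13]),"seen 263.6,144")
for d in(0,15,30):print("closed tip if z+",d,proj(s,p+[0,0,d]))
for v in range(160,190,3):
    print(v,[ (lambda w:(round((w[:2]-p[:2])@xd),round((w[:2]-p[:2])@yd),round(w[2])))(dep(s,u,v)) for u in(262,265,268,271,274)])
E
```

```text
-0.0013941793237727612 0.0 [ 444.2576 -286.9432   14.0945]
open tip expected front/back [263.1826 153.851 ] [266.8334 142.4878] seen 263.6,144
closed tip if z+ 0 [267.0534 179.6872]
closed tip if z+ 15 [266.7655 175.9208]
closed tip if z+ 30 [266.4745 172.1102]
160 [(5, 41, 111), (-5, 37, 109), (-14, 37, 109), (8, -173, 4), (-3, -176, 3)]
163 [(40, -148, 4), (0, 14, 86), (-12, 26, 93), (6, -154, 1), (-6, -150, 3)]
166 [(37, -127, 2), (1, 15, 75), (-9, 13, 75), (2, -126, 3), (-9, -126, 3)]
169 [(33, -99, 4), (3, 9, 61), (-8, 10, 61), (-1, -102, 3), (-12, -102, 3)]
172 [(30, -79, 2), (19, -83, 0), (8, -79, 2), (-3, -80, 2), (-15, -78, 3)]
175 [(16, 2, 33), (6, -1, 32), (-5, 0, 33), (-15, 0, 33), (-17, -55, 3)]
178 [(16, 5, 24), (6, 5, 24), (-4, 0, 21), (-15, 5, 24), (-22, -21, 9)]
181 [(18, -1, 8), (7, 5, 12), (-3, -1, 8), (-14, 4, 11), (-24, -2, 8)]
184 [(14, 26, 11), (5, 21, 9), (-7, 28, 13), (-16, 21, 9), (-26, 19, 8)]
187 [(14, 31, 2), (3, 33, 4), (-7, 33, 4), (-17, 31, 3), (-27, 31, 3)]
```

Depth shows open bench between the fingertips and the rib top: the real tip is near z≈50 while the state reports 14. I'll measure that length offset more precisely.

```bash
python3 - <<'E'
from fit import *
s=cam("scene"); xd=np.array([.72,-.694]);yd=np.array([.694,.72]); p=state()["ee_pos"]
for v in range(164,178):
    print(v,[ (lambda w:(round((w[:2]-p[:2])@xd),round((w[:2]-p[:2])@yd),round(w[2])))(dep(s,u,v)) for u in range(262,273)], s["color"][v,267])
print(state()["clock"])
E
```

```text
164 [(38, -136, 6), (35, -141, 3), (5, 10, 80), (2, 6, 79), (-2, 8, 80), (-5, 6, 79), (-10, 14, 83), (-11, 2, 77), (-13, -6, 72), (5, -145, 1), (1, -143, 2)] [60 58 55]
165 [(38, -133, 3), (34, -136, 1), (4, 12, 78), (2, 10, 77), (-2, 10, 77), (-6, 14, 79), (-9, 11, 78), (-12, 6, 75), (-13, -6, 69), (3, -134, 3), (-1, -132, 4)] [60 58 55]
166 [(37, -126, 2), (32, -122, 4), (6, 5, 70), (2, 9, 72), (-2, 13, 75), (-6, 16, 76), (-9, 12, 74), (-12, 8, 72), (-14, 4, 70), (2, -122, 5), (-2, -123, 4)] [59 58 56]
167 [(35, -117, 2), (31, -114, 4), (7, 4, 66), (1, 13, 71), (-2, 11, 70), (-5, 9, 69), (-9, 13, 71), (-11, 5, 66), (-13, -1, 64), (2, -119, 2), (-2, -117, 3)] [59 57 56]
168 [(35, -111, 1), (30, -110, 2), (6, 11, 66), (2, 12, 67), (-1, 11, 66), (-5, 10, 65), (-8, 9, 65), (-10, 0, 60), (-13, 0, 60), (1, -113, 1), (-3, -111, 2)] [56 56 53]
169 [(33, -100, 3), (29, -98, 4), (7, 6, 59), (1, 16, 65), (-1, 10, 61), (-4, 8, 61), (-8, 12, 63), (-10, 4, 58), (-13, -1, 56), (0, -103, 2), (-4, -101, 3)] [53 51 50]
170 [(32, -94, 2), (28, -91, 4), (7, 6, 55), (2, 15, 60), (-2, 16, 61), (-4, 12, 
[... 546 characters left out ...]
14, -8, 37), (-18, -7, 37)] [129 123 113]
174 [(15, 5, 39), (12, 4, 39), (9, 2, 38), (5, 4, 39), (2, 0, 37), (-2, 6, 40), (-5, 0, 37), (-9, 3, 38), (-12, 4, 39), (-15, 1, 37), (-19, 0, 37)] [146 141 131]
175 [(16, 4, 35), (12, 3, 34), (9, 3, 34), (6, 2, 34), (2, 4, 35), (-1, 1, 33), (-5, 3, 35), (-9, 5, 35), (-12, 5, 35), (-16, 7, 37), (-19, 5, 36)] [150 145 134]
176 [(15, 10, 34), (13, 0, 29), (10, 1, 29), (5, 5, 31), (3, 1, 29), (-1, 2, 30), (-6, 8, 33), (-8, 1, 29), (-12, 5, 31), (-15, 4, 31), (-18, 0, 29)] [150 144 134]
177 [(16, 4, 27), (12, 6, 28), (10, 0, 25), (7, -2, 23), (3, 1, 25), (-1, 4, 27), (-4, 2, 26), (-8, 5, 28), (-11, 0, 25), (-15, 4, 27), (-18, 0, 25)] [148 143 132]
4.2167
```

The tip is really about 36 mm higher than the reported TCP, with x and y correct (the rib centre coincides with it). I'll open, descend another 37 mm and close.

Emit:
step_arm --series '[[[0,0,0,0],[0,0,0,0],[0,0,0,0],[0,0,0,0],[0,0,0,0],[0,0,0,0],[0,0,0.03,0],[0,0,0.05,0],[0,0,0.065,0],[0,0,0.074,0],[0,0,0.074,0],[0,0,0.074,0]]]' --fingers -1

```text
clock: 5.22
ee_pos: [444.1, -287.0, -23.1]
tcp_rot: [-0.0, 0.374, 0.927, 0.0]
ft_force: [1.4, -0.9, 1.1]
opening: 1.0
grip_force: 0.0
```

Emit:
step_arm --series '[[[0,0,0,0],[0,0,0,0],[0,0,0,0],[0,0,0,0],[0,0,0,0],[0,0,0,0],[0,0,0,0],[0,0,0,0],[0,0,0,0],[0,0,0,0]]]' --fingers 1

```text
clock: 6.05
ee_pos: [444.4, -287.1, -22.7]
tcp_rot: [0.0, 0.374, 0.927, 0.0]
ft_force: [-0.3, 1.2, 5.3]
opening: 0.104
grip_force: 59.3
```

```bash
python3 - <<'E'
from fit import *
s=cam("scene"); p=state()["ee_pos"]; print(p,state()["opening"],state()["grip_force"],state()["ft_force"])
xd=np.array([.72,-.694]);yd=np.array([.694,.72])
for v in range(172,186): print(v,[ (lambda w:(round((w[:2]-p[:2])@xd),round((w[:2]-p[:2])@yd),round(w[2])))(dep(s,u,v)) for u in (261,265,267,269,273)], s["color"][v,267])
E
```

```text
[ 444.4319 -287.1091  -22.6474] 0.11063873187568851 59.271188378334045 [0.602  1.1248 5.4306]
172 [(32, -71, 6), (-1, 33, 62), (-8, 35, 63), (-14, 33, 62), (-11, -79, 2)] [28 27 28]
173 [(32, -72, 1), (-1, 35, 59), (-7, 33, 58), (-15, 36, 60), (-22, -7, 37)] [36 34 34]
174 [(30, -55, 6), (3, 14, 44), (-5, 22, 49), (-10, 9, 42), (-23, 1, 37)] [46 44 43]
175 [(31, -60, 0), (3, 18, 43), (-4, 17, 42), (-10, 8, 37), (-23, 3, 35)] [45 45 44]
176 [(26, -35, 9), (4, 14, 36), (-4, 18, 38), (-10, 12, 36), (-23, 7, 33)] [46 45 45]
177 [(27, -34, 6), (4, 15, 33), (-3, 13, 32), (-9, 10, 30), (-22, 0, 25)] [48 47 47]
178 [(24, -21, 9), (4, 15, 29), (-3, 17, 30), (-10, 14, 29), (-21, -1, 21)] [49 48 47]
179 [(24, -19, 6), (4, 16, 25), (-3, 15, 25), (-10, 17, 26), (-22, 3, 19)] [45 44 44]
180 [(22, -5, 9), (4, 18, 23), (-3, 20, 24), (-10, 16, 22), (-23, 10, 19)] [53 51 50]
181 [(21, 4, 11), (6, 5, 12), (-2, 11, 15), (-9, 15, 17), (-21, 3, 11)] [80 76 72]
182 [(21, 5, 7), (7, 5, 8), (0, 5, 8), (-7, 4, 7), (-22, 6, 9)] [120 115 108]
183 [(20, 13, 8), (5, 16, 10), (-1, 13, 8), (-9, 16, 10), (-22, 14, 9)] [150 144 133]
184 [(19, 19, 7), (4, 22, 9), (-3, 24, 11), (-10, 23, 10), (-24, 23, 10)] [159 154 143]
185 [(18, 27, 8), (3, 28, 9), (-3, 26, 8), (-11, 31, 11), (-25, 30, 11)] [157 151 140]
```

The rib is gripped at 59 N with a 9.4 mm opening. Next I'll lift and turn to the board's heading.

Emit:
step_arm --series '[[[0,0,-0.06,0],[0,0,-0.14,0],[0,0,-0.22,-0.08],[0,0,-0.3,-0.16],[0,0,-0.38,-0.24],[0,0,-0.43,-0.32],[0,0,-0.43,-0.4],[0,0,-0.43,-0.48],[0,0,-0.43,-0.56],[0,0,-0.43,-0.577],[0,0,-0.43,-0.577]]]'

```text
clock: 7.02
ee_pos: [443.5, -286.7, 191.5]
tcp_rot: [-0.001, -0.07, 0.998, 0.0]
ft_force: [-0.2, 0.3, -2.3]
opening: 0.107
grip_force: 59.1
```

```bash
python3 - <<'E'
from fit import *
s=state(); print(s["clock"],s["ee_pos"],s["opening"],s["ft_force"])
pv=tcp_board(142,-22,31); print("pivot",pv,"reported tcp when flat",pv-[0,0,55]); print(row([*pv[:2],pv[2]-55+75],98.0))
E
```

```text
7.0167 [ 443.5229 -286.6768  191.4677] 0.10654770012314863 [-0.1752  0.2977 -2.2737]
pivot [648.1271 -42.5551 119.8468] reported tcp when flat [648.1271 -42.5551  64.8468]
(array([-0.4736,  0.4261,  0.1031,  0.0004]), np.float64(98.03893270455968))
```

Emit:
step_arm --series '[[[-0.06,0.06,0,0],[-0.12,0.11,0,0],[-0.18,0.16,0,0],[-0.24,0.21,0,0],[-0.3,0.27,0,0],[-0.36,0.325,0.02,0],[-0.41,0.37,0.05,0],[-0.45,0.405,0.08,0],[-0.474,0.426,0.1,0],[-0.474,0.426,0.1,0],[-0.474,0.426,0.1,0],[-0.474,0.426,0.1,0]]]'

```text
clock: 8.02
ee_pos: [648.7, -44.4, 141.9]
tcp_rot: [-0.0, -0.069, 0.998, -0.001]
ft_force: [-0.8, 0.1, -2.5]
opening: 0.106
grip_force: 59.0
```

```bash
python3 - <<'E'
from fit import *
s=state(); print(s["clock"],s["ee_pos"],s["opening"],s["ft_force"])
c=cam("top"); a=cam("scene"); f=lambda x:cv2.resize(x[:,:,::-1],(400,400),interpolation=cv2.INTER_CUBIC)
cv2.imwrite("pics/m2.png",np.hstack([f(c["color"][100:200,310:410]),f(a["color"][160:280,200:320])]))
E
```

```text
8.0167 [648.7102 -44.4244 141.9118] 0.10643079683509393 [-0.8071  0.0766 -2.5316]
```

View pics/m2.png

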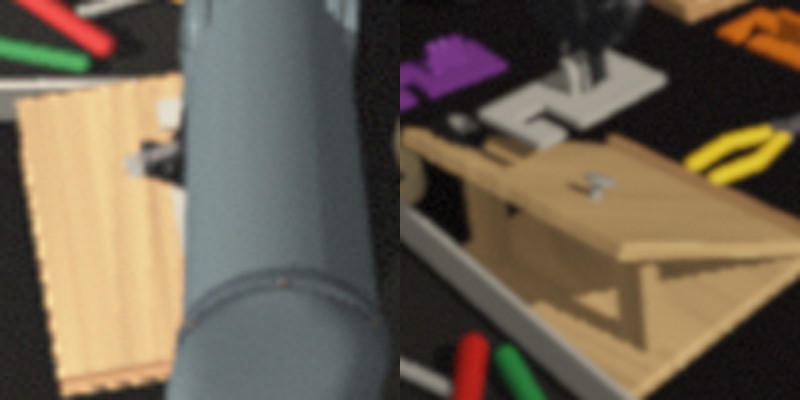

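The top view is blocked by the arm. The scene view shows the bracket level, right of the pin, with its slot mouth at crop (545,135) facing the pin at (597,185). I'll refine the in-hand pose from that view.

```bash
cat > meas.py <<'E'
from fit import *
def plate(a,box=(215,160,285,210)):
    """depth points of aluminium in the scene view, in the board frame"""
    x0,y0,x1,y1=box; h=cv2.cvtColor(a["color"],cv2.COLOR_RGB2HSV); m=((h[...,2]>110)&(h[...,1]<60)).astype(np.uint8); M=np.zeros_like(m); M[y0:y1,x0:x1]=m[y0:y1,x0:x1]
    n,l,st,ce=cv2.connectedComponentsWithStats(M); i=1+np.argmax(st[1:,4]); L=(l==i).astype(np.uint8)
    P=np.array([dep(a,u,v) for v,u in np.argwhere(L)]); return P,L
E
python3 - <<'E'
from meas import *
a=cam("scene"); P,L=plate(a); p=state()["ee_pos"]; w=np.load("b.npy")[2]
xd=np.array([np.cos(w),np.sin(w)]);yd=np.array([-xd[1],xd[0]])
z=np.median(P[:,2]); print(len(P),np.percentile(P[:,2],[5,25,50,75,95]))
k=max(cv2.findContours(L,0,1)[0],key=cv2.contourArea)[:,0].astype(float)
hull=cv2.convexHull(k.astype(np.float32))[:,0]
ap=cv2.approxPolyDP(hull.reshape(-1,1,2),2.5,True)[:,0]
for u,v in ap:
    q=onz(a,u,v,z)[:2]-p[:2]; print((u,v),"rel tcp along x,y",q@xd,q@yd, "z",z)
E
```

```text
674 [167.9231 172.6434 173.6428 174.54   189.5155]
(np.float32(278.0), np.float32(182.0)) rel tcp along x,y -52.81507303293246 32.62706849357458 z 173.64279008928867
(np.float32(278.0), np.float32(185.0)) rel tcp along x,y -41.327452374763794 43.707708103713664 z 173.64279008928867
(np.float32(242.0), np.float32(204.0)) rel tcp along x,y 80.65627707677227 40.28253303891519 z 173.64279008928867
(np.float32(224.0), np.float32(194.0)) rel tcp along x,y 78.01924359133059 -30.117265172614378 z 173.64279008928867
(np.float32(249.0), np.float32(178.0)) rel tcp along x,y -18.849197668727054 -43.10898024383355 z 173.64279008928867
(np.float32(264.0), np.float32(176.0)) rel tcp along x,y -52.45699940297573 -19.874028697840693 z 173.64279008928867
```

```bash
python3 - <<'E'
from fit import *
pv=tcp_board(139,-22,29.5); print(pv-[0,0,55]); print(row([*(pv-[0,0,55])],98.03))
E
```

```text
[646.2982 -42.8213  62.0477]
(array([ 0.0052,  0.0048,  0.1615, -0.002 ]), np.float64(97.84590637866962))
```

Emit:
step_arm --series '[[[0.005,0.005,0.03,0],[0.005,0.005,0.05,0],[0.005,0.005,0.065,0],[0.005,0.005,0.08,0],[0.005,0.005,0.09,0],[0.005,0.005,0.1,0],[0.005,0.005,0.11,0],[0.005,0.005,0.11,0]]]'

```text
clock: 8.83
ee_pos: [643.4, -42.1, 86.3]
tcp_rot: [-0.003, -0.069, 0.998, -0.0]
ft_force: [-10.6, -1.0, 5.4]
opening: 0.108
grip_force: 69.0
```

```bash
cat >> meas.py <<'E'
def tilt(a,box=(215,160,285,230)):
    P,L=plate(a,box); p=state()["ee_pos"]; R,t=board(np.load("b.npy"))
    B=(P-t)@R
    for _ in range(6):
        A=np.c_[B[:,0],B[:,1],np.ones(len(B))]; s=np.linalg.lstsq(A,B[:,2],rcond=None)[0]; e=B[:,2]-A@s; B=B[abs(e)<max(2.0*np.median(abs(e)),3)]
    print("plate vs board: slope x,y deg",np.degrees(np.arctan(s[:2])),"n",len(B),"mean",B.mean(0))
    k=max(cv2.findContours(L,0,1)[0],key=cv2.contourArea); h=cv2.approxPolyDP(cv2.convexHull(k),2.5,True)[:,0].astype(float)
    for u,v in h:
        o,d=ray(a,u,v); o=(o-t)@R; d=d@R; # z = s0 x + s1 y + s2
        g=np.array([-s[0],-s[1],1]); q=o+d*(s[2]-o@g)/(d@g); print((u,v),"board",q.round(1))
    return s
E
python3 - <<'E'
from meas import *
s=state(); print(s["clock"],s["ee_pos"],s["opening"],s["ft_force"],s["ft_torque"])
tilt(cam("scene"))
E
```

```text
8.8333 [643.3832 -42.0885  86.3272] 0.1079402466888707 [-10.6017  -0.9548   5.4183] [0.0684 1.5834 0.1458]
plate vs board: slope x,y deg [-15.9238   0.4264] n 374 mean [163.1932 -12.397   24.0595]
(np.float64(280.0), np.float64(204.0)) board [91.4 12.4 44.7]
(np.float64(259.0), np.float64(219.0)) board [204.4  51.9  12.8]
(np.float64(245.0), np.float64(216.0)) board [220.8  20.    7.9]
(np.float64(228.0), np.float64(206.0)) board [215.9 -49.9   8.7]
(np.float64(255.0), np.float64(198.0)) board [120.  -54.9  36.1]
(np.float64(268.0), np.float64(198.0)) board [ 89.  -36.3  45. ]
```

The bracket is pivoting as intended, with about 16° still to go. Continuing the press.

Emit:
step_arm --series '[[[0,0,0.01,0],[0,0,0.02,0],[0,0,0.03,0],[0,0,0.036,0],[0,0,0.042,0],[0,0,0.042,0]]]'

```text
clock: 9.38
ee_pos: [645.8, -41.8, 66.2]
tcp_rot: [-0.001, -0.069, 0.998, -0.0]
ft_force: [-3.9, -0.9, 3.8]
opening: 0.107
grip_force: 67.0
```

```bash
python3 - <<'E'
from meas import *
s=state(); print(s["clock"],s["ee_pos"],s["opening"],s["ft_force"],s["ft_torque"])
tilt(cam("scene"))
E
```

```text
9.3833 [645.837  -41.8062  66.1614] 0.1065663304818965 [-3.8909 -0.8722  3.7666] [0.1259 0.6    0.1268]
plate vs board: slope x,y deg [-1.2379  0.1511] n 218 mean [163.4287 -17.3272  10.551 ]
(np.float64(278.0), np.float64(216.0)) board [92.6 19.6 12.2]
(np.float64(258.0), np.float64(219.0)) board [198.8  44.2   9.9]
(np.float64(245.0), np.float64(216.0)) board [225.4  24.2   9.3]
(np.float64(229.0), np.float64(206.0)) board [213.9 -48.5   9.4]
(np.float64(254.0), np.float64(204.0)) board [ 91.  -77.1  12. ]
```

Emit:
step_arm --series '[[[0,0,0.003,0],[0,0,0.006,0],[0,0,0.006,0],[0,0,0.006,0]]]'

```text
clock: 9.77
ee_pos: [646.1, -41.8, 64.9]
tcp_rot: [-0.0, -0.069, 0.998, -0.0]
ft_force: [-9.9, -1.8, 15.4]
opening: 0.106
grip_force: 68.5
```

```bash
cat >> meas.py <<'E'
def prof(a,ys,xs,z):
    R,t=board(np.load("b.npy")); h=cv2.cvtColor(a["color"],cv2.COLOR_RGB2HSV)[...,1].astype(np.float32)
    for y in ys:
        uv=np.array([proj(a,R@np.array([x,y,z])+t) for x in xs],np.float32)
        v=cv2.remap(h,uv[:,0].copy(),uv[:,1].copy(),cv2.INTER_LINEAR).ravel(); print("y",y,*[f"{x}:{int(k)}" for x,k in zip(xs,v)])
E
python3 - <<'E'
from meas import *
s=state(); print(s["clock"],s["ee_pos"],s["opening"],s["ft_force"],s["ft_torque"])
a=cam("scene"); tilt(a)
prof(a,(-15,-5,0,5,10),range(80,226,4),8.)
prof(a,(-22,),range(190,226,3),8.)
R,t=board(np.load("b.npy")); h=cv2.cvtColor(a["color"],cv2.COLOR_RGB2HSV)[...,1]
for x in(110,165,200,208): print(x,[(y,int(h[tuple(np.round(proj(a,R@np.array([x,y,8.])+t)[::-1]).astype(int))])) for y in range(-66,30,4)])
E
```

```text
9.7667 [646.1384 -41.8271  64.9127] 0.10625426834780373 [-9.9363 -1.8101 15.3684] [0.306  1.4019 0.182 ]
plate vs board: slope x,y deg [-0.4067  0.1292] n 202 mean [163.395  -17.4769   9.7537]
(np.float64(277.0), np.float64(218.0)) board [109.2  31.   10.2]
(np.float64(245.0), np.float64(216.0)) board [225.7  24.5   9.4]
(np.float64(229.0), np.float64(206.0)) board [213.7 -48.6   9.3]
(np.float64(257.0), np.float64(205.0)) board [ 79.2 -75.4  10.2]
y -15 80:57 84:46 88:38 92:33 96:31 100:28 104:28 108:27 112:26 116:27 120:26 124:26 128:26 132:25 136:25 140:27 144:27 148:27 152:28 156:27 160:27 164:28 168:28 172:28 176:28 180:28 184:27 188:27 192:25 196:25 200:26 204:27 208:29 212:31 216:39 220:50 224:68
y -5 80:56 84:46 88:39 92:33 96:30 100:29 104:27 108:26 112:26 116:27 120:27 124:26 128:27 132:25 136:25 140:25 144:25 148:26 152:26 156:27 160:27 164:27 168:27 172:27 176:26 180:28 184:28 188:28 192:28 196:28 200:29 204:26 208:28 212:33 216:40 220:51 224:64
y 0 80:52 84:43 88:36 92:32 96:30 100:27 104:28 108:28 112:27 116:27 120:26 124:28 128:26 132:27 136:25 140:25 144:25 148:25 152
[... 1070 characters left out ...]
, 29), (-38, 25), (-34, 26), (-30, 28), (-26, 28), (-22, 25), (-18, 28), (-14, 29), (-10, 28), (-6, 26), (-2, 28), (2, 29), (6, 29), (10, 27), (14, 29), (18, 28), (22, 40), (26, 41)]
200 [(-66, 103), (-62, 78), (-58, 46), (-54, 47), (-50, 29), (-46, 28), (-42, 27), (-38, 28), (-34, 29), (-30, 26), (-26, 27), (-22, 25), (-18, 26), (-14, 26), (-10, 25), (-6, 30), (-2, 29), (2, 26), (6, 27), (10, 28), (14, 27), (18, 37), (22, 69), (26, 85)]
208 [(-66, 114), (-62, 96), (-58, 82), (-54, 50), (-50, 46), (-46, 31), (-42, 29), (-38, 29), (-34, 32), (-30, 30), (-26, 30), (-22, 29), (-18, 30), (-14, 29), (-10, 29), (-6, 28), (-2, 27), (2, 31), (6, 28), (10, 28), (14, 28), (18, 37), (22, 38), (26, 64)]
```

```bash
python3 - <<'E'
from meas import *
a=cam("scene"); R,t=board(np.load("b.npy"))
im=cv2.resize(a["color"][190:240,215:295,::-1],None,fx=10,fy=10,interpolation=cv2.INTER_CUBIC)
def dot(x,y,z,col):
    u,v=proj(a,R@np.array([x,y,z],float)+t); cv2.circle(im,(int((u-215+.5)*10),int((v-190+.5)*10)),3,col,-1)
for x in(87,165,175,185,195,217): dot(x,13,6,(0,0,255))
for y in(-57,-40,-22,-5): dot(217,y,6,(0,255,0))
dot(185,30,18,(255,0,0)); dot(185,30,0,(255,0,255))
cv2.imwrite("pics/m3.png",im)
E
```

```text
(no output)
```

View pics/m3.png

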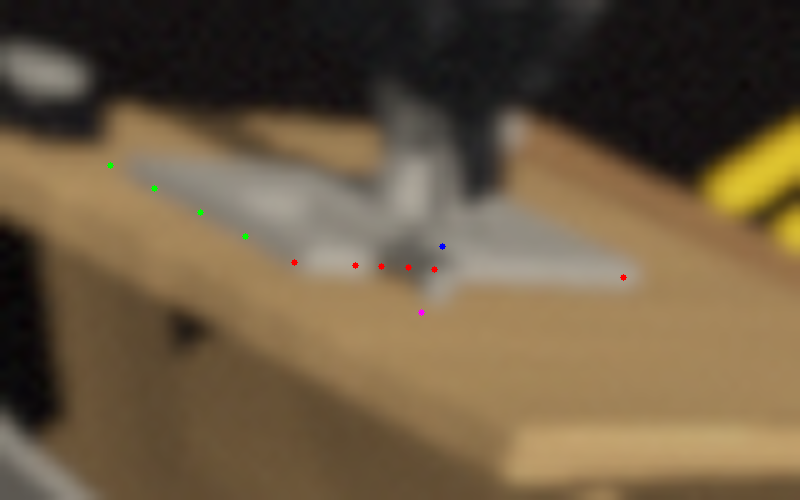

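The view shows the plate flat on the board and below the head plane. The shank is at about (430,295) and the channel mouth is dark at about (405,245), so the channel sits about 4 mm too low on the slope. I'll shift up the slope and start sliding, watching the force.

Emit:
step_arm --series '[[[-0.004,0,-0.004,0],[-0.007,0,-0.006,0],[-0.007,0,-0.006,0],[-0.007,0.01,-0.006,0],[-0.007,0.02,-0.006,0],[-0.007,0.03,-0.006,0],[-0.007,0.04,-0.006,0],[-0.007,0.05,-0.006,0],[-0.007,0.06,-0.006,0],[-0.007,0.06,-0.006,0]]]'

```text
clock: 10.7
ee_pos: [645.5, -13.4, 67.3]
tcp_rot: [-0.0, -0.069, 0.998, -0.001]
ft_force: [-6.7, -4.7, 8.6]
opening: 0.106
grip_force: 67.8
```

```bash
cat >> meas.py <<'E'
def rep():
    s=state(); R,t=board(np.load("b.npy")); print(s["clock"],"tcp in board",R.T@(s["ee_pos"]-t),"op",s["opening"],"F board",R.T@s["ft_force"],"M",R.T@s["ft_torque"])
E
python3 -c "
from meas import *
rep(); a=cam('scene'); tilt(a); prof(a,(45,55,62),range(90,240,5),8.)"
```

```text
10.7 tcp in board [117.1388   7.2436 -15.3097] op 0.10634673786622002 F board [-2.0042 -3.6397 11.1281] M [-0.229   0.971   0.2288]
plate vs board: slope x,y deg [-0.2388  0.3058] n 214 mean [165.5071  14.6772  10.1914]
(np.float64(284.0), np.float64(221.0)) board [106.   54.   10.6]
(np.float64(252.0), np.float64(220.0)) board [230.2  53.6  10.1]
(np.float64(234.0), np.float64(210.0)) board [225.6 -16.6   9.8]
(np.float64(266.0), np.float64(208.0)) board [ 64.1 -52.6  10.3]
y 45 90:80 95:55 100:41 105:37 110:35 115:35 120:35 125:34 130:35 135:34 140:34 145:34 150:35 155:35 160:36 165:35 170:34 175:34 180:39 185:52 190:66 195:60 200:44 205:37 210:35 215:36 220:40 225:55 230:77 235:94
y 55 90:115 95:113 100:104 105:88 110:75 115:70 120:68 125:67 130:69 135:70 140:69 145:68 150:66 155:68 160:70 165:72 170:70 175:69 180:67 185:68 190:73 195:88 200:102 205:98 210:81 215:74 220:74 225:73 230:76 235:92
y 62 90:114 95:117 100:115 105:116 110:112 115:106 120:101 125:99 130:98 135:98 140:100 145:100 150:99 155:99 160:98 165:98 170:100 175:100 180:99 185:98 190:96 195:97 200:103 205:110 210:113 215:107 220:103 225:103 230:103 235:102
```

Emit:
step_arm --series '[[[0,0.01,0,0],[0,0.02,0,0],[0,0.03,0,0],[0,0.038,0,0],[0,0.044,0,0],[0,0.044,0,0],[0,0.044,0,0]]]'

```text
clock: 11.33
ee_pos: [642.6, 7.3, 67.5]
tcp_rot: [-0.0, -0.068, 0.998, -0.002]
ft_force: [-7.3, -6.7, 11.9]
opening: 0.106
grip_force: 68.0
```

```bash
python3 -c "
from meas import *
rep(); a=cam('scene'); tilt(a,(215,160,300,240)); prof(a,(45,50,55,60,65,70),range(180,220,3),6.)"
```

```text
11.3333 tcp in board [117.2832  28.1846 -15.1759] op 0.10612939568709627 F board [-1.1326 -5.5408 14.3705] M [-0.6126  1.096   0.4476]
plate vs board: slope x,y deg [-0.4094 -0.6584] n 241 mean [166.7687  38.6829  10.1418]
(np.float64(290.0), np.float64(223.0)) board [95.4 67.1 10.3]
(np.float64(257.0), np.float64(223.0)) board [230.   71.1   9.3]
(np.float64(240.0), np.float64(213.0)) board [225.4   5.5  10.1]
(np.float64(269.0), np.float64(211.0)) board [ 84.4 -22.3  11.4]
y 45 180:27 183:27 186:26 189:27 192:28 195:27 198:26 201:29 204:30 207:32 210:35 213:42 216:52 219:62
y 50 180:35 183:30 186:28 189:27 192:26 195:28 198:29 201:28 204:29 207:32 210:36 213:40 216:48 219:60
y 55 180:53 183:49 186:39 189:32 192:30 195:28 198:28 201:30 204:29 207:30 210:32 213:38 216:47 219:57
y 60 180:64 183:75 186:73 189:62 192:47 195:39 198:35 201:34 204:35 207:37 210:37 213:41 216:46 219:57
y 65 180:63 183:74 186:85 189:95 192:89 195:75 198:60 201:53 204:48 207:49 210:51 213:52 216:54 219:60
y 70 180:70 183:75 186:84 189:93 192:101 195:106 198:100 201:88 204:77 207:70 210:68 213:69 216:72 219:74
```

Slid on freely with the pin in the channel. Now I'll let it down the slope.

Emit:
step_arm --series '[[[0.005,0,0.003,0],[0.01,0,0.006,0],[0.015,0,0.009,0],[0.02,0,0.012,0],[0.024,0,0.014,0],[0.024,0,0.014,0],[0.024,0,0.014,0]]]'

```text
clock: 11.97
ee_pos: [634.4, 7.9, 62.5]
tcp_rot: [0.003, -0.069, 0.998, -0.001]
ft_force: [-2.3, -2.6, 16.7]
opening: 0.105
grip_force: 69.1
```

```bash
python3 -c "
from meas import *
rep(); a=cam('scene'); tilt(a,(215,160,300,240))"
```

```text
11.9667 tcp in board [107.8711  29.8792 -15.4615] op 0.10491632077321625 F board [ 6.0764 -2.2048 15.7819] M [0.0631 0.4935 0.0937]
plate vs board: slope x,y deg [-0.1975 -0.3992] n 217 mean [154.616   41.8698  10.1619]
(np.float64(292.0), np.float64(224.0)) board [94.7 73.9 10.1]
(np.float64(262.0), np.float64(224.0)) board [219.6  78.1   9.7]
(np.float64(243.0), np.float64(213.0)) board [213.9   4.5  10.2]
(np.float64(271.0), np.float64(211.0)) board [ 72.3 -25.2  10.9]
```

Emit:
step_arm --series '[[[0.004,0,0.002,0],[0.008,0,0.004,0],[0.012,0,0.006,0],[0.012,0,0.006,0],[0.012,0,0.006,0]]]'

```text
clock: 12.43
ee_pos: [627.8, 7.6, 58.8]
tcp_rot: [0.003, -0.069, 0.998, -0.0]
ft_force: [-2.2, -2.6, 13.7]
opening: 0.108
grip_force: 68.5
```

```bash
python3 -c "
from meas import *
rep(); a=cam('scene'); tilt(a,(215,160,300,240))"
```

```text
12.4333 tcp in board [100.3052  30.5805 -15.4249] op 0.10772648369629503 F board [ 4.612  -2.2473 13.1452] M [0.1825 0.3834 0.0158]
plate vs board: slope x,y deg [-0.1755 -0.4689] n 225 mean [146.2739  42.4211  10.2045]
(np.float64(294.0), np.float64(224.0)) board [85.2 73.5 10.1]
(np.float64(264.0), np.float64(224.0)) board [212.   77.8   9.7]
(np.float64(246.0), np.float64(213.0)) board [202.2   3.6  10.4]
(np.float64(273.0), np.float64(211.0)) board [ 62.4 -26.1  11. ]
```

Emit:
step_arm --series '[[[0.004,0,0.002,0],[0.008,0,0.004,0],[0.008,0,0.004,0],[0.008,0,0.004,0]]]'

```text
clock: 12.82
ee_pos: [625.7, 7.5, 57.5]
tcp_rot: [0.005, -0.069, 0.998, -0.0]
ft_force: [2.2, -1.5, 13.7]
opening: 0.103
grip_force: 68.5
```

```bash
python3 -c "
from meas import *
rep(); a=cam('scene'); tilt(a,(215,160,300,240)); prof(a,(10,15,20,40,50),range(176,222,3),6.); prof(a,(30,),range(150,222,3),18.)"
```

```text
12.8167 tcp in board [ 97.8851  30.7647 -15.4909] op 0.1033506754492411 F board [ 8.5324 -1.8391 10.9159] M [ 0.195  -0.1076 -0.0754]
plate vs board: slope x,y deg [ 5.9587 12.3383] n 186 mean [163.744   53.862   14.8795]
(np.float64(295.0), np.float64(224.0)) board [224.4 172.6  47.2]
(np.float64(264.0), np.float64(224.0)) board [883.9 620.2 213.9]
(np.float64(246.0), np.float64(213.0)) board [2134.1 1734.5  588.1]
(np.float64(277.0), np.float64(211.0)) board [1002.5  714.1  246.8]
y 10 176:28 179:28 182:28 185:30 188:32 191:34 194:39 197:47 200:56 203:70 206:82 209:93 212:104 215:111 218:114 221:116
y 15 176:26 179:27 182:29 185:29 188:31 191:36 194:41 197:46 200:55 203:67 206:80 209:92 212:102 215:108 218:114 221:115
y 20 176:28 179:27 182:27 185:28 188:31 191:33 194:38 197:47 200:57 203:68 206:79 209:92 212:100 215:105 218:110 221:114
y 40 176:27 179:28 182:29 185:29 188:32 191:36 194:41 197:50 200:60 203:73 206:83 209:91 212:100 215:107 218:111 221:112
y 50 176:27 179:28 182:29 185:30 188:33 191:39 194:46 197:54 200:64 203:76 206:87 209:96 212:104 215:108 218:110 221:112
y 30 150:52 153:50 156:49 159:46 162:41 165:35 168:31 171:28 174:27 177:26 180:24 183:24 186:24 189:25 192:28 195:33 198:36 201:39 204:40 207:39 210:36 213:38 216:37 219:37
```

The force rises and motion stalls, so the pin has reached the end of the notch. The measured friction (~0.35) is below tan 30°, so the bracket will settle by itself. Opening and retreating.

Emit:
step_arm --series '[[[0,0,0,0],[0,0,0,0],[0,0,0,0],[0,0,0,0],[0,0,0,0],[0,0,0,0],[0,0,-0.01,0],[0,0,-0.03,0],[0,0,-0.06,0],[0,0,-0.1,0],[0,0,-0.15,0],[0,0,-0.2,0]]]' --fingers -1

```text
clock: 13.87
ee_pos: [620.8, 7.9, 155.8]
tcp_rot: [-0.0, -0.07, 0.998, -0.0]
ft_force: [0.5, 0.4, 0.8]
opening: 1.003
grip_force: 0.0
```

Emit:
step_arm --series '[[[0.05,-0.02,-0.1,0],[0.12,-0.08,-0.15,0],[0.18,-0.14,-0.2,0],[0.22,-0.2,-0.2,0],[0.25,-0.26,-0.2,0],[0.28,-0.32,-0.2,0],[0.28,-0.4,-0.2,0],[0.28,-0.46,-0.2,0],[0.28,-0.52,-0.2,0],[0.28,-0.58,-0.2,0],[0.28,-0.6,-0.2,0],[0.28,-0.6,-0.2,0]]]'

```text
clock: 14.87
ee_pos: [523.3, -312.1, 254.8]
tcp_rot: [0.0, -0.067, 0.998, -0.001]
ft_force: [-0.6, 0.3, -0.1]
opening: 0.999
grip_force: 0.0
```

```bash
python3 - <<'E'
from meas import *
rep(); c=cam("top"); a=cam("scene"); tilt(a,(215,190,300,240)); f=lambda x:cv2.resize(x[:,:,::-1],(400,400),interpolation=cv2.INTER_CUBIC)
cv2.imwrite("pics/m4.png",np.hstack([f(c["color"][110:200,310:400]),f(a["color"][180:260,220:300])]))
h=cv2.cvtColor(c["color"],cv2.COLOR_RGB2HSV)[110:205,310:400]; m=((h[...,2]>75)&(h[...,1]<45)).astype(np.uint8); m[:22,60:]=0
k=max(cv2.findContours(m,0,1)[0],key=cv2.contourArea)[:,0]+[310,110]; R,t=board(np.load("b.npy")); q=[]
for u,v in k.astype(float):
    o,d=ray(c,u,v); o=(o-t)@R; d=d@R; q.append((o+d*(6-o[2])/d[2])[:2])
r=cv2.minAreaRect(np.array(q,np.float32)); print(r)
E
```

```text
14.8667 tcp in board [  68.8682 -270.7062  229.0986] op 0.999319511159392 F board [-0.4827  0.3678  0.172 ] M [ 0.0143  0.0494 -0.0337]
plate vs board: slope x,y deg [-0.7753 -1.198 ] n 247 mean [150.2213  44.1486   9.9423]
(np.float64(295.0), np.float64(224.0)) board [81.  73.6 10.3]
(np.float64(264.0), np.float64(224.0)) board [208.1  74.6   8.5]
(np.float64(246.0), np.float64(213.0)) board [201.4   2.9  10.1]
(np.float64(280.0), np.float64(207.0)) board [ -8.3 -60.8  14.3]
((134.28701782226562, 31.557756423950195), (67.60704803466797, 127.36264038085938), 89.5973129272461)
```

View pics/m4.png

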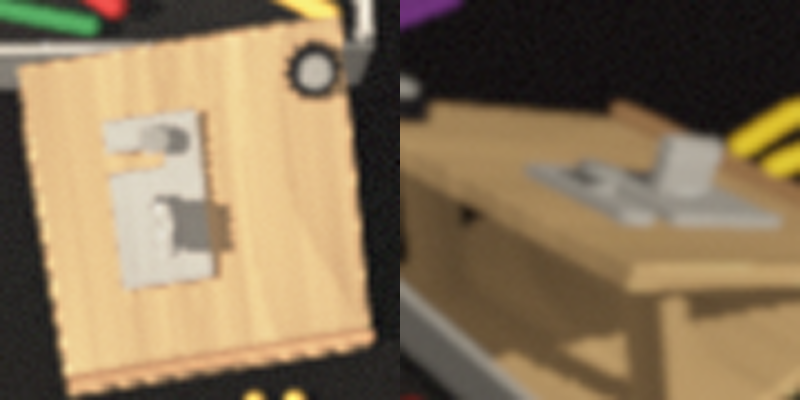

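The picture shows the bracket hanging on the pin: head over the notch at crop (160,138), slot open on the left, plate square and flat to the board. Measured, the pin is at about x 53, y -1.6 mm in the bracket frame and the yaw is under 1°.

```bash
python3 -c "
from plant import *
print(close_job())"
```

```text
the job is handed in; nothing more can be done
None
```

The slotted bracket hangs seated on the free pin, measured flat and straight to within about 1.5°; the gripper is clear, no loose thing was touched as far as I could tell (not re-measured), and the job was handed in at about 15 s; no verdict was returned.

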